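Fit the crank on the spice mill

ROBOT

A 6-joint arm with a two-finger parallel gripper is mounted at the origin on a cart in front of the work surface, level with it; the furniture and walls round the work are solid. World frame = base frame: x ahead of the robot, y to its left, z up, the work surface at z = 0. Lengths are in m, angles in rad, forces in N, time in s.
With the tool pointing down it reaches from about 0.35 to 0.975 m from the base axis. Payload 4.9 kg.
Tool frame: the origin (TCP) lies at the very end of the fingers, on their centre line; the grasp point (between the pads) lies 19 mm behind it (ctrl.grasp_offset is the distance from the TCP to the grasp point, in m); z points along the fingers, y is the line along which they close (so a half turn about z gives the same grasp; the last joint's range is limited). The gripper opens to 85 mm and grips with 20 to 120 N. Pads are 22 mm wide; open, the fingers measure 114 mm over their backs; the gripper's body (76 mm by 85 mm) begins 54 mm behind the grasp point. The pads swing forward as they close: fully open they stand 13 mm farther back than shut.
Start: joints at [-1.385, 0.053, 1.613, -0, 1.476, -0.119], TCP at [0.188, -0.596, 0.231] pointing down, gripper open.
Joint ranges: [-3.01, 3.01], [-1.01, 2.22], [0.06, 2.58], [-1.02, 4.17], [0.09, 2.62], [-3.14, 3.14]. Speed limits (rad/s): [2.57, 2.57, 3.14, 3.14, 3.14, 3.14].

INTERFACE

Orientations are given as a rotation vector (axis times angle).
In Python, from station import ctrl, optics gives the robot as it stands.
- The arm moves only by the shell command python3 -m handwheel 'ROWS' [OPENING] [FORCE]. ROWS is JSON, a list of rows, each an object of numbers: "tx", "ty", "tz": the shift along the tool's x, y, z in mm; "roll": the turn about the tool's z in rad. A call has 1 to 12 rows; each row shifts and turns the commanded pose from where the row before left it, along the tool's axes as they then stand; what a row does not reach is not made up. A row lasts 1/12 s, in which the tool goes at most 41.7 mm and 7.16 degrees, less where a joint would pass 70% of its speed; a pose out of reach is approached as far as the arm can. A call with a gripper value outside its range is refused whole. OPENING is the finger opening in mm, from 0 to 85.4, set as the call begins (- or left out, the last holds). The fingers move at their own pace and stop on an object; FORCE is the grip in N (left out, the last holds). Time passes only in rows, so rows that do not move let the fingers close. It gives the time, the measured TCP pose, the force, the opening and the grip force at its end, in the units of the state.
- ctrl.get_obs(): the state, without advancing time (a new reading comes with each control period).
- optics.get_image(name): name is "scene" or "top"; returns (picture, depth): 384x512x3 uint8, red, green, blue; 384x512 float32, m along the optical axis (not along the pixel's ray), 0 where there is no reading.
- optics.camera_params(name): a dict with "mtx" (3x3 intrinsics, pixels), "extrinsics" (4x4, takes a point from camera to world coordinates). Camera axes: x right, y down, z forward; pixel columns grow to the right and rows downward; lengths in m; the calibration is good to about 2 mm. A picture is of the moment at which its call begins. camera_params takes no time and is no camera call.
- ctrl.finish_job(): hands the job in; it is judged then, once.
The state is a dict: "t": time; "q": joint angles; "dq": joint speeds; "effort": joint torques, N m; "tool_pos": TCP position; "tool_rot": TCP orientation; "contact_force": force on the tool from outside, world axes, zero at the start; "wrist_torque": the same for the moment, N m; "opening": finger opening in m; "grip_force": force on a finger pad.
Only numpy, scipy, OpenCV 4.12 (cv2) and the standard library are available. Lean on these libraries where they do the work, as an engineer would, in place of code of your own. Each camera call takes 0.05 s, during which the arm holds its last target. There are 200 camera calls.

TASK

Pick up the loose crank and thread its cross-slotted hub on to the splined spindle on top of the spice mill, feeling for the angle at which it slips over the teeth without leaning hard on the spindle (it stands on a ceramic burr), until it is fully home and level on the spindle's collar. Then, to see that it drives the mill, turn the crank clockwise (seen from above) until the spindle stands at least a quarter turn on from where it started, and let go, leaving the crank fully home. Leave the other things on the worktop where they are.

Things in the scene. Friction and masses are not known exactly. Their poses are not given: they have to be found in the camera images.
- crank: loose metal crank (steel hub, aluminium arm) lying flat, 0.17 kg. Origin: on the hub's axis in the plane of its underside; z up, x from the hub along the arm to the knob. Arm: bar 18 mm wide, 7 mm thick, flush with the hub's underside, its round end 101 mm from the axis. The hub fits the spindle in four directions, 90 degrees apart
- crank_hub (a point): centre of the top of the hub: a square boss 30 mm high, 32 mm across its flats, which face +-x and +-y (corners bevelled, each flat 24 mm long); can be held by the +-y flats. A cross-shaped bore runs right through it: hole 14 mm across with four slots along +-x and +-y, 7.2 mm wide, reaching 12.4 mm from the axis, mouths bevelled 1 mm. Axes as crank
- crank_knob (a point): middle of the crank's upright wooden knob: 24 mm in diameter, from 9.5 to 47 mm above the crank's underside, 92 mm from the hub's axis; it spins on the arm. Axes as crank
- mill: suction foot of the spice mill: black disc 106 mm in diameter, 18 mm high, with a small tab on its -x side, stuck fast to the worktop. Origin: centre of its underside. On it stands the round steel mill, 71 mm at its widest, with a black lid whose top is 124.5 mm above the worktop. The foot's direction tells nothing of how the spindle's teeth stand
- mill_seat (a point): point on the upright spindle's axis in the top face of its collar (40 mm in diameter), 132 mm above the worktop: the crank's origin lies here when the crank is home. Axes as mill
- spindle_tip (a point): tip of the spindle, 30 mm above the collar. Top 10 mm: pilot nose 13.2 mm across, tapered to 6.4 mm over the last 6 mm, which centres the hub; below (top 20 mm above the collar) four teeth 90 degrees apart, 6 mm wide, reach 11.5 mm from the axis, bevelled 1 mm. Their start angle is not reported. Within some 5 degrees of it the hub slips down, else it rests on the teeth
- mill_shaft (a joint): how far the spindle has turned since the start, rad: 0 at the start, growing clockwise seen from above, no stops; it tells nothing of how the teeth stand. The spindle stays where it is left and needs about 0.1 N m to turn
- onion: brown onion, 75 mm, between the work places; leave alone
- garlic: garlic bulb, 56 mm, near the front edge; leave alone
- spice_jar: small spice jar with green lid, 46 mm wide, 106 mm high, at the back; leave alone
- honey_jar: honey jar, 71 mm wide, 110 mm high, at the back; leave alone
- mug: green and white mug, 101 mm high, at the back left; leave alone
There are look-alikes about, which are no part of the job. What is shaped like the mill but orange is not meant.

How it is judged:
On the way, in this order (a step that is already met when the one before it is completed fails the run):
1. the crank is picked up clear of the worktop (height (world z) of crank above 0.06 m), for 0.2 s.
2. the crank sits fully home and level on the spindle's collar, the mill not yet turned more than 1.3 rad (z of crank in the frame of mill_seat between -0.003 and 0.003 m and horizontal distance between crank and mill_seat below 0.0025 m and angle between crank's own z axis and vertical below 0.06 rad and value of joint mill_shaft below 1.3 rad), for 0.2 s.
3. with the crank home, the spindle has been turned clockwise by a quarter turn (at least 1.45 rad from its start) (z of crank in the frame of mill_seat between -0.003 and 0.003 m and horizontal distance between crank and mill_seat below 0.0025 m and angle between crank's own z axis and vertical below 0.06 rad and value of joint mill_shaft above 1.45 rad), for 0.2 s.
At the end, for the whole second after the job is handed in: the crank's hub underside is within 3 mm of the collar's top face and within 2.5 mm of the spindle axis, level within 0.06 rad, the spindle turned clockwise at least 1.45 rad from its start, and the crank at rest and let go (all of step 3 and linear speed of crank below 0.03 m/s and angular speed of crank below 0.4 rad/s); the robot touches nothing.
It fails at once if the crank is pressed or wrenched against the spindle with more than 60 N (contact force between crank and mill_shaft above 60 N).
It fails at once if onion, garlic, spice jar, honey jar or mug shifted by more than 20 mm (distance of any of onion, garlic, spice_jar, honey_jar, mug from where it was at the start of the episode above 0.02 m).
It also fails if it takes over 72 s, if anything falls off the work surface, if the arm or the gripper's body presses on something with over 40 N, if the wrist force passes 120 N, or if a joint passes its speed limit or range.

## Working session

There is one attempt and no reset: what is moved stays moved. The work goes in short steps, Python scripts to look and compute and a shell command to move; the robot and the scene stay as the last step left them, time stands still between calls to the robot, and variables do not carry over. Pictures are saved under pics/ and viewed, at most 10 in all, crops included, and the job is handed in when it is done.

```bash
mkdir -p pics; cat > h.py <<'E'
import numpy as np, cv2
from station import ctrl, optics
def grab(n,save=None):
    im,d=optics.get_image(n)
    if save: cv2.imwrite('pics/'+save,im[:,:,::-1])
    np.savez('/tmp/%s.npz'%n,im=im,d=d); return im,d
def pts(n,d):
    P=optics.camera_params(n);K=P['mtx'];T=P['extrinsics']
    v,u=np.mgrid[:d.shape[0],:d.shape[1]]
    c=np.stack([(u-K[0,2])/K[0,0]*d,(v-K[1,2])/K[1,1]*d,d],-1)
    return c@T[:3,:3].T+T[:3,3]
def ray(n,u,v,z):
    P=optics.camera_params(n);K=P['mtx'];T=P['extrinsics']
    r=T[:3,:3]@np.array([(u-K[0,2])/K[0,0],(v-K[1,2])/K[1,1],1]); o=T[:3,3]
    return o+r*(z-o[2])/r[2]
E
python3 - <<'E'
from h import *
for n in('scene','top'):
    im,d=grab(n,n+'0.png'); P=optics.camera_params(n); print(P['mtx'].round(1).tolist(),P['extrinsics'].round(3).tolist())
o=ctrl.get_obs();print(o)
E
```

```text
[[415.4, 0.0, 252.9], [0.0, 415.4, 194.3], [0.0, 0.0, 1.0]] [[-0.899, -0.31, 0.31, 0.235], [-0.438, 0.632, -0.639, 0.721], [0.003, -0.711, -0.704, 0.851], [0.0, 0.0, 0.0, 1.0]]
[[355.6, 0.0, 256.3], [0.0, 355.6, 197.6], [0.0, 0.0, 1.0]] [[-0.001, -0.983, 0.186, 0.384], [-1.0, 0.005, 0.022, 0.034], [-0.023, -0.186, -0.982, 1.062], [0.0, 0.0, 0.0, 1.0]]
{'t': 0.1, 'q': array([-1.38496840e+00,  5.32817126e-02,  1.61412383e+00,  2.58408547e-05,
        1.47600615e+00, -1.18980284e-01]), 'dq': array([-0.00058977, -0.00090039, -0.00274733, -0.00123106, -0.00186881,
       -0.0002553 ]), 'effort': array([ 9.57712982e-04, -3.94904673e+01, -3.71361279e+01, -6.49579351e-05,
        3.91241920e-03, -1.02944307e-05]), 'tool_pos': array([ 0.1874856 , -0.59563991,  0.23021125]), 'tool_rot': array([-3.10338110e+00, -4.76660317e-01,  5.50711609e-05]), 'contact_force': array([-0.28856845,  0.38115841, -1.01910782]), 'wrist_torque': array([-0.05977113, -0.05096575, -0.04483896]), 'grip_force': 0.0, 'opening': 0.0853912934200471}
```

View pics/scene0.png

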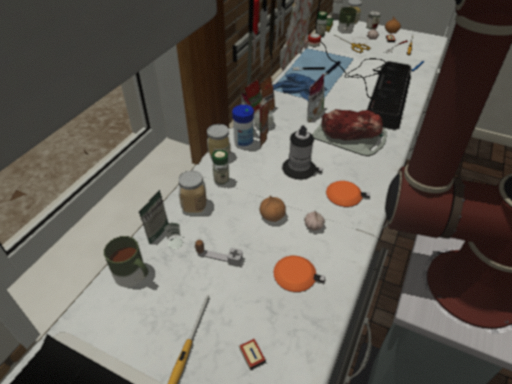

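View pics/top0.png

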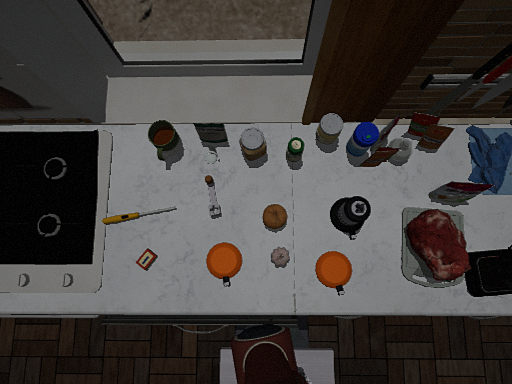

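The scene view shows the crank (hub about (236,257), knob (199,245)) and the black mill (spindle tip about (302,130)). In the top view the hub is near (214,211), the knob (209,180) and the spindle (358,208). Next I'll enlarge these and read depth.

```bash
python3 - <<'E'
from h import *
t=np.load('/tmp/top.npz');s=np.load('/tmp/scene.npz')
def c(a,u,v,w=30,k=6): return cv2.resize(a['im'][v-w:v+w,u-w:u+w,::-1],(0,0),fx=k,fy=k,interpolation=cv2.INTER_CUBIC)
a=np.vstack([np.hstack([c(t,213,196,28,5),c(t,352,212,28,5)]),np.hstack([c(s,219,252,28,5),c(s,300,150,28,5)])])
a=np.clip(a*1.5,0,255).astype(np.uint8)
cv2.imwrite('pics/crops.png',a)
for n,D,boxes in(('top',t['d'],[(198,222,170,222),(326,376,192,240)]),('scene',s['d'],[(190,248,236,270),(280,322,120,180)])):
    p=pts(n,D)
    for u0,u1,v0,v1 in boxes:
        q=p[v0:v1,u0:u1].reshape(-1,3)
        uv=np.mgrid[v0:v1,u0:u1][::-1].reshape(2,-1).T
        print(n,u0)
        for lo,hi in((.004,.015),(.022,.035),(.035,.055),(.10,.128),(.128,.14),(.14,.17)):
            m=(q[:,2]>lo)&(q[:,2]<hi)
            if m.sum()>2: print(lo,hi,m.sum(),q[m].mean(0).round(4),q[m].min(0).round(3),q[m].max(0).round(3),uv[m].mean(0).round(1))
E
```

```text
top 198
0.004 0.015 121 [0.5932 0.1903 0.0067] [0.522 0.166 0.004] [0.658 0.22  0.014] [212.5 194.5]
0.022 0.035 100 [0.5516 0.1828 0.0286] [0.528 0.164 0.022] [0.635 0.202 0.035] [213.6 206.9]
0.035 0.055 47 [0.6341 0.1986 0.0434] [0.625 0.189 0.035] [0.645 0.209 0.05 ] [208.2 178.5]
top 326
0.004 0.015 315 [ 0.5151 -0.2016  0.0103] [ 0.46  -0.299  0.004] [ 0.596 -0.162  0.015] [343.8 219.5]
0.022 0.035 21 [ 0.518  -0.1918  0.0286] [ 0.496 -0.214  0.023] [ 0.561 -0.181  0.034] [341.7 217.7]
0.035 0.055 45 [ 0.5174 -0.1923  0.0458] [ 0.497 -0.231  0.036] [ 0.555 -0.18   0.054] [343.2 217.2]
0.1 0.128 385 [ 0.5285 -0.2106  0.1208] [ 0.497 -0.249  0.1  ] [ 0.566 -0.18   0.128] [356.1 209.3]
0.128 0.14 127 [ 0.5299 -0.2128  0.1314] [ 0.512 -0.235  0.128] [ 0.549 -0.195  0.139] [357.9 208.1]
0.14 0.17 50 [ 0.5304 -0.2131  0.153 ] [ 0.522 -0.224  0.141] [ 0.54  -0.206  0.165] [360.2 206.6]
scene 190
0.004 0.015 247 [0.5863 0.1917 0.0078] [0.519 0.118 0.004] [0.641 0.231 0.015] [218.5 256.4]
0.022 0.035 169 [0.5607 0.1875 0.029 ] [0.528 0.163 0.022] [0.647 0.211 0.035] [228.  253.6]
0.035 0.055 70 [0.6333 0.2026 0.0427] [0.539 0.19  0.035] [0.647 0.212 0.05 ] [198.9 244.2]
scene 280
0.004 0.015 393 [ 0.5336 -0.2759  0.0093] [ 0.46  -0.475  0.004] [ 0.68  -0.152  0.015] [304.8 156.3]
0.022 0.035 73 [ 0.5259 -0.1993  0.0285] [ 0.5   -0.422  0.022] [ 0.57  -0.172  0.035] [298.9 165.6]
0.035 0.055 127 [ 0.5265 -0.1992  0.0451] [ 0.498 -0.428  0.035] [ 0.565 -0.179  0.055] [299.2 161.3]
0.1 0.128 289 [ 0.5274 -0.1969  0.118 ] [ 0.498 -0.247  0.1  ] [ 0.567 -0.175  0.128] [300.7 142.1]
0.128 0.14 83 [ 0.5301 -0.2081  0.1331] [ 0.512 -0.234  0.128] [ 0.552 -0.187  0.14 ] [301.7 135.4]
0.14 0.17 57 [ 0.5321 -0.211   0.1509] [ 0.523 -0.222  0.14 ] [ 0.544 -0.204  0.163] [302.  129.6]
```

View pics/crops.png

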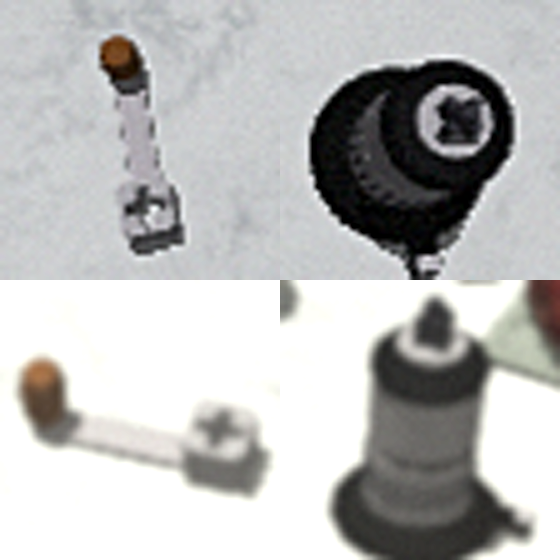

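The top crop shows the hub with its cross bore, the arm running up to the knob, and the bright collar around a dark toothed spindle. Next: exact centres and the tooth direction, while the arm makes a coarse, high transit towards the crank.

```bash
python3 - <<'E'
from h import *
for n,hb,cb in(('top',(214,211),(358,208)),('scene',(236,257),(302,135))):
    a=np.load('/tmp/%s.npz'%n); p=pts(n,a['d']); g=cv2.cvtColor(a['im'],cv2.COLOR_RGB2GRAY).astype(int)
    r=np.hypot(p[...,0]-.545,p[...,1]-.182)
    m=(r<.03)&(p[...,2]>.0255)&(p[...,2]<.035)
    q=p[m]; rc=cv2.minAreaRect((q[:,:2]*1000).astype(np.float32)); print(n,'hub',m.sum(),q.mean(0).round(4),rc)
    k=(np.hypot(p[...,0]-.634,p[...,1]-.2)<.02)&(p[...,2]>.042)&(p[...,2]<.052)
    print(' knob',k.sum(),p[k].mean(0).round(4),p[k].max(0).round(4))
    # collar bright mask
    u,v=cb; w=14
    sub=g[v-w:v+w,u-w:u+w]; 
    if n=='top': print(sub[3:25,3:27])
    rr=np.hypot(p[...,0]-.53,p[...,1]+.213)
    m=(g>100)&(rr<.028)&(p[...,2]>.125)
    ys,xs=np.nonzero(m); h=cv2.convexHull(np.stack([xs,ys],1).astype(np.float32)); 
    w=np.array([ray(n,x,y,.132)[:2] for x,y in h[:,0]],np.float32)*1000
    print(' collar',m.sum(),p[m].mean(0).round(4),cv2.minEnclosingCircle(w),'z med',np.median(p[m][:,2]))
    m=(rr<.02)&(p[...,2]>.145); print(' spindle',m.sum(),p[m].mean(0).round(4),p[m].max(0).round(4))
E
python3 -m handwheel '[{"tx":24,"ty":-26.4},{"tx":24,"ty":-26.4},{"tx":24,"ty":-26.4},{"tx":24,"ty":-26.4},{"tx":24,"ty":-26.4},{"tx":24,"ty":-26.4},{"tx":24,"ty":-26.4},{"tx":24,"ty":-26.4},{"tx":24,"ty":-26.4},{"tx":24,"ty":-26.4},{"tx":24,"ty":-26.4},{"tx":24,"ty":-26.4}]' 60 40
```

```text
top hub 81 [0.5456 0.1822 0.0292] ((545.4767456054688, 181.98019409179688), (31.73978614807129, 32.24603271484375), 10.519645690917969)
 knob 33 [0.6353 0.1987 0.0455] [0.645  0.208  0.0497]
[[ 70  81 108  71  67  22   1   1   5   1   1   0   3  11  18  61 122 149
  143 135 132 133 134 130]
 [  9   9  19   2   4   0   5   8   9   9  10  14   6   6   1   0  25  60
  119 145 142 136 134 135]
 [  4   6   0   2   3  13   9  10   8   8   7   6   9   0  11   1   1   3
   30  94 151 140 140 138]
 [  7   0   9  11  13  10   9   9   1   0   1  21  13   0   0   0   3   5
    0  25  94 149 139 136]
 [  9  12   8  11  13  14   5  15  82 141 121 120 119 112  74  17   1   6
    0   1  23  88 146 137]
 [  7  14  11  11  11   7  27  92 121 126 118 121 116 117 122 121  83   0
   10   2   0  54 154 140]
 [  4  11  10  12  10  36 112 120 121 110  54  55 101 121 120  75  76  53
    1   6   0  22  96 149]
 [ 13  17  12   9  22  79 120 120 113  57  16  32  45  62  22  16  34  49
   51   0   0   2  55 158]
 [ 12  20  16   9  45 122 118 108  46   4  10  27  18  21  27  34  40 101
  114   0   4   0  18  89]

[... 1198 characters left out ...]
 113 146 139]
 [ 35  14   7   5  10  14  11  15  11  16   9  12   8  13  14   2   8  11
    0   8  77 145 141 135]]
 collar 74 [ 0.5314 -0.2115  0.1311] ((530.8795776367188, -214.35171508789062), 18.783567428588867) z med 0.13121096013601907
 spindle 45 [ 0.5307 -0.2133  0.1541] [ 0.5404 -0.2057  0.1647]
scene hub 125 [0.5464 0.1829 0.0298] ((546.323974609375, 182.25294494628906), (32.10816192626953, 35.850242614746094), 14.60509967803955)
 knob 43 [0.6358 0.2011 0.0457] [0.6469 0.2106 0.0501]
 collar 54 [ 0.5323 -0.2097  0.1368] ((535.600830078125, -228.8165283203125), 31.941402435302734) z med 0.1335250327618987
 spindle 46 [ 0.5319 -0.2118  0.1529] [ 0.5443 -0.2037  0.1632]$[0]: bad value
```

```bash
python3 -m handwheel '[{"tx":24.0,"ty":-26.4,"tz":0.0,"roll":0.0}]' 60 40; python3 - <<'E'
from h import *
for n in('top','scene'):
    a=np.load('/tmp/%s.npz'%n); p=pts(n,a['d'])
    for zl in(.138,.142,.146):
        m=(np.hypot(p[...,0]-.531,p[...,1]+.213)<.016)&(p[...,2]>zl)
        q=p[m]; c=(q[:,:2].max(0)+q[:,:2].min(0))/2
        for cc in(np.array([.531,-.213]),q.mean(0)[:2],c):
            w=(q[:,0]-cc[0])+1j*(q[:,1]-cc[1]); S=(w**4).sum()
            print(n,zl,m.sum(),cc.round(4),np.degrees(np.angle(S)/4).round(1),(abs(S)/(abs(w)**4).sum()).round(2))
E
```

```text
t: 0.18
tool_pos: [0.2005, -0.5662, 0.2299]
tool_rot: [-3.106, -0.471, 0.002]
contact_force: [0.6, -0.1, 1.2]
opening: 0.0757
grip_force: 0.0
top 0.138 51 [ 0.531 -0.213] 44.0 0.67
top 0.138 51 [ 0.5303 -0.2132] 44.3 0.67
top 0.138 51 [ 0.531  -0.2147] 44.5 0.63
top 0.142 48 [ 0.531 -0.213] 43.9 0.66
top 0.142 48 [ 0.5303 -0.2134] 44.1 0.67
top 0.142 48 [ 0.531  -0.2147] 43.9 0.65
top 0.146 44 [ 0.531 -0.213] 43.6 0.65
top 0.146 44 [ 0.5307 -0.2135] 43.8 0.67
top 0.146 44 [ 0.531  -0.2147] 43.9 0.66
scene 0.138 60 [ 0.531 -0.213] 31.4 0.39
scene 0.138 60 [ 0.5322 -0.2111] -42.2 0.33
scene 0.138 60 [ 0.5335 -0.2127] 41.4 0.51
scene 0.142 52 [ 0.531 -0.213] 31.7 0.34
scene 0.142 52 [ 0.5319 -0.2114] -42.5 0.31
scene 0.142 52 [ 0.5335 -0.2127] 40.9 0.51
scene 0.146 41 [ 0.531 -0.213] 34.3 0.32
scene 0.146 41 [ 0.5318 -0.2118] -44.5 0.35
scene 0.146 41 [ 0.5335 -0.2125] 42.1 0.52
```

```bash
python3 -m handwheel '[{"tx":24.0,"ty":-26.4},{"tx":24.0,"ty":-26.4},{"tx":24.0,"ty":-26.4},{"tx":24.0,"ty":-26.4},{"tx":24.0,"ty":-26.4},{"tx":24.0,"ty":-26.4},{"tx":24.0,"ty":-26.4},{"tx":24.0,"ty":-26.4},{"tx":24.0,"ty":-26.4},{"tx":24.0,"ty":-26.4},{"tx":24.0,"ty":-26.4},{"tx":24.0,"ty":-26.4}]' 60 40
```

```text
$[0]: bad value
```

```bash
python3 -m handwheel '[{"tx":24,"ty":-26.4,"tz":0,"roll":0},{"tx":24,"ty":-26.4,"tz":0,"roll":0},{"tx":24,"ty":-26.4,"tz":0,"roll":0},{"tx":24,"ty":-26.4,"tz":0,"roll":0},{"tx":24,"ty":-26.4,"tz":0,"roll":0},{"tx":24,"ty":-26.4,"tz":0,"roll":0},{"tx":24,"ty":-26.4,"tz":0,"roll":0},{"tx":24,"ty":-26.4,"tz":0,"roll":0},{"tx":24,"ty":-26.4,"tz":0,"roll":0},{"tx":24,"ty":-26.4,"tz":0,"roll":0},{"tx":24,"ty":-26.4,"tz":0,"roll":0}]' && python3 -m handwheel '[{"tx":24,"ty":-26.4,"tz":0,"roll":0},{"tx":24,"ty":-26.4,"tz":0,"roll":0},{"tx":24,"ty":-26.4,"tz":0,"roll":0},{"tx":24,"ty":-26.4,"tz":0,"roll":0},{"tx":24,"ty":-26.4,"tz":0,"roll":0},{"tx":24,"ty":-26.4,"tz":0,"roll":0},{"tx":24,"ty":-26.4,"tz":0,"roll":0},{"tx":24,"ty":-26.4,"tz":0,"roll":0},{"tx":24,"ty":-26.4,"tz":0,"roll":0},{"tx":24,"ty":-26.4,"tz":0,"roll":0},{"tx":24,"ty":-26.4,"tz":0,"roll":0},{"tx":24,"ty":-26.4,"tz":0,"roll":0}]'
python3 -m handwheel '[{"tx":0,"ty":0,"tz":0,"roll":-0.12},{"tx":0,"ty":0,"tz":0,"roll":-0.12},{"tx":0,"ty":0,"tz":0,"roll":-0.12},{"tx":0,"ty":0,"tz":0,"roll":-0.12},{"tx":0,"ty":0,"tz":0,"roll":-0.12},{"tx":0,"ty":0,"tz":0,"roll":-0.12},{"tx":0,"ty":0,"tz":0,"roll":-0.12},{"tx":0,"ty":0,"tz":0,"roll":-0.12},{"tx":0,"ty":0,"tz":0,"roll":-0.12},{"tx":0,"ty":0,"tz":0,"roll":-0.12},{"tx":0,"ty":0,"tz":0,"roll":-0.12},{"tx":0,"ty":0,"tz":0,"roll":-0.12}]'
```

```text
t: 1.1
tool_pos: [0.3673, -0.2057, 0.2309]
tool_rot: [-3.105, -0.476, 0.0]
contact_force: [0.3, 0.3, 0.2]
opening: 0.06
grip_force: 0.0
t: 2.1
tool_pos: [0.547, 0.1829, 0.2306]
tool_rot: [3.105, 0.478, -0.001]
contact_force: [-0.2, -0.4, 0.4]
opening: 0.0598
grip_force: 0.0
t: 3.1
tool_pos: [0.5465, 0.181, 0.2306]
tool_rot: [-2.012, -2.411, 0.001]
contact_force: [-0.4, -0.5, 1.3]
opening: 0.0601
grip_force: 0.0
```

```bash
cat >> h.py <<'E'
from scipy.spatial.transform import Rotation as R
def yaw(o): # yaw of tool y axis, deg
    y=R.from_rotvec(o['tool_rot']).apply([0,1,0]); return np.degrees(np.arctan2(y[1],y[0]))
def go(x,y,z):
    o=ctrl.get_obs(); r=R.from_rotvec(o['tool_rot'])
    d=r.inv().apply(np.array([x,y,z])-o['tool_pos'])*1000
    print('t',round(o['t'],2),'pos',o['tool_pos'].round(4),'yaw',yaw(o).round(2),'tilt',r.apply([0,0,1]).round(4),'d(tx,ty,tz)',d.round(1),'q6',o['q'][5].round(3),'F',o['contact_force'].round(1),'T',o['wrist_torque'].round(2),'op',o['opening'].round(4),'grip',o['grip_force'])
E
python3 - <<'E'
from h import *
go(.5459,.1823,.08)
E
```

```text
Traceback (most recent call last):
  File "h.py", line 22, in go
    print('t',round(o['t'],2),'pos',o['tool_pos'].round(4),'yaw',yaw(o).round(2),'tilt',r.apply([0,0,1]).round(4),'d(tx,ty,tz)',d.round(1),'q6',o['q'][5].round(3),'F',o['contact_force'].round(1),'T',o['wrist_torque'].round(2),'op',o['opening'].round(4),'grip',o['grip_force'])
                                                                                                                                                                                                                                       ^^^^^^^^^^^^^^^^^^
AttributeError: 'float' object has no attribute 'round'
```

```bash
sed -i "s/o\['opening'\].round(4)/round(o['opening'],4)/" h.py
python3 -m handwheel '[{"tx":0,"ty":0,"tz":0,"roll":-0.12},{"tx":0,"ty":0,"tz":0,"roll":-0.12},{"tx":0,"ty":0,"tz":0,"roll":-0.12},{"tx":0,"ty":0,"tz":0,"roll":-0.12},{"tx":0,"ty":0,"tz":0,"roll":-0.12},{"tx":0,"ty":0,"tz":0,"roll":-0.12},{"tx":0,"ty":0,"tz":0,"roll":-0.12},{"tx":0,"ty":0,"tz":0,"roll":-0.12},{"tx":0,"ty":0,"tz":0,"roll":-0.12},{"tx":0,"ty":0,"tz":0,"roll":-0.12},{"tx":0,"ty":0,"tz":0,"roll":-0.12},{"tx":0,"ty":0,"tz":0,"roll":-0.12}]' >/dev/null
python3 -m handwheel '[{"tx":0,"ty":0,"tz":25,"roll":-0.0715},{"tx":0,"ty":0,"tz":25,"roll":-0.0715},{"tx":0,"ty":0,"tz":25,"roll":0},{"tx":0,"ty":0,"tz":25,"roll":0},{"tx":0,"ty":0,"tz":25,"roll":0},{"tx":0,"ty":0,"tz":20,"roll":0},{"tx":0,"ty":0,"tz":0,"roll":0},{"tx":0,"ty":0,"tz":0,"roll":0}]' >/dev/null
python3 - <<'E'
from h import *
go(.5459,.1823,.005)
E
```

```text
t 4.77 pos [0.5455 0.1808 0.0848] yaw 100.67 tilt [-3.7e-03 -7.0e-04 -1.0e+00] d(tx,ty,tz) [-0.9  1.4 79.7] q6 -1.566 F [ 0.2  0.8 -0.5] T [-0.01 -0.05 -0.02] op 0.0598 grip 0.0
```

```bash

python3 -m handwheel '[{"tx":-0.9,"ty":1.4,"tz":20,"roll":0},{"tx":0,"ty":0,"tz":20,"roll":0},{"tx":0,"ty":0,"tz":20,"roll":0},{"tx":0,"ty":0,"tz":10,"roll":0},{"tx":0,"ty":0,"tz":5,"roll":0},{"tx":0,"ty":0,"tz":4,"roll":0},{"tx":0,"ty":0,"tz":0,"roll":0},{"tx":0,"ty":0,"tz":0,"roll":0}]'
python3 -m handwheel '[{"tx":0,"ty":0,"tz":0,"roll":0},{"tx":0,"ty":0,"tz":0,"roll":0},{"tx":0,"ty":0,"tz":0,"roll":0},{"tx":0,"ty":0,"tz":0,"roll":0},{"tx":0,"ty":0,"tz":0,"roll":0},{"tx":0,"ty":0,"tz":0,"roll":0}]' 20 60
python3 - <<'E'
from h import *
go(.5459,.1823,.005)
E
```

```text
t: 5.43
tool_pos: [0.5485, 0.1828, 0.0086]
tool_rot: [-0.292, 3.126, 0.0]
contact_force: [-0.6, 0.8, -1.0]
opening: 0.0599
grip_force: 0.0
t: 5.93
tool_pos: [0.5485, 0.1828, 0.0086]
tool_rot: [-0.292, 3.126, 0.0]
contact_force: [-0.4, -0.9, 6.1]
opening: 0.0309
grip_force: 61.2
t 5.93 pos [0.5485 0.1828 0.0086] yaw 100.67 tilt [ 1.9e-03  4.0e-04 -1.0e+00] d(tx,ty,tz) [ 2.6 -0.   3.5] q6 -1.564 F [-0.4 -0.9  6.1] T [-0.09  0.09 -0.02] op 0.0309 grip 61.20350923854858
```

```bash

python3 -m handwheel '[{"tx":0,"ty":0,"tz":-8,"roll":0},{"tx":0,"ty":0,"tz":-15,"roll":0},{"tx":0,"ty":0,"tz":-20,"roll":0},{"tx":0,"ty":0,"tz":-20,"roll":0},{"tx":0,"ty":0,"tz":-20,"roll":0},{"tx":0,"ty":0,"tz":-20,"roll":0},{"tx":0,"ty":0,"tz":-20,"roll":0},{"tx":0,"ty":0,"tz":-20,"roll":0},{"tx":0,"ty":0,"tz":-20,"roll":0},{"tx":0,"ty":0,"tz":-20,"roll":0},{"tx":0,"ty":0,"tz":-15,"roll":0},{"tx":0,"ty":0,"tz":-5,"roll":0}]'
python3 -m handwheel '[{"tx":7.3,"ty":-32.1,"tz":0,"roll":0},{"tx":7.3,"ty":-32.1,"tz":0,"roll":0},{"tx":7.3,"ty":-32.1,"tz":0,"roll":0},{"tx":7.3,"ty":-32.1,"tz":0,"roll":0},{"tx":7.3,"ty":-32.1,"tz":0,"roll":0},{"tx":7.3,"ty":-32.1,"tz":0,"roll":0},{"tx":7.3,"ty":-32.1,"tz":0,"roll":0},{"tx":7.3,"ty":-32.1,"tz":0,"roll":0},{"tx":7.3,"ty":-32.1,"tz":0,"roll":0},{"tx":7.3,"ty":-32.1,"tz":0,"roll":0},{"tx":7.3,"ty":-32.1,"tz":0,"roll":0},{"tx":7.3,"ty":-32.1,"tz":0,"roll":0}]'
python3 -m handwheel '[{"tx":0,"ty":0,"tz":0,"roll":0.111},{"tx":0,"ty":0,"tz":0,"roll":0.111},{"tx":0,"ty":0,"tz":0,"roll":0.111},{"tx":0,"ty":0,"tz":0,"roll":0.111},{"tx":0,"ty":0,"tz":0,"roll":0.111},{"tx":0,"ty":0,"tz":0,"roll":0.111},{"tx":0,"ty":0,"tz":0,"roll":0.111},{"tx":0,"ty":0,"tz":0,"roll":0.111},{"tx":0,"ty":0,"tz":0,"roll":0.107},{"tx":0,"ty":0,"tz":0,"roll":0},{"tx":0,"ty":0,"tz":0,"roll":0}]'
python3 - <<'E'
from h import *
go(.531,-.213,.2)
for n in('top','scene'): 
    im,d=grab(n); c=im[140:250,270:400] if n=='top' else im[60:180,240:370]
    cv2.imwrite('pics/a_%s.png'%n,np.clip(cv2.resize(c,(0,0),fx=4,fy=4,interpolation=cv2.INTER_CUBIC)[:,:,::-1]*1.4,0,255))
a,b=cv2.imread('pics/a_top.png'),cv2.imread('pics/a_scene.png')
cv2.imwrite('pics/a.png',cv2.resize(np.hstack([cv2.resize(a,(520,480)),cv2.resize(b,(520,480))]),(800,370)))
E
```

```text
t: 6.93
tool_pos: [0.5483, 0.1828, 0.2131]
tool_rot: [-0.292, 3.124, 0.001]
contact_force: [1.3, 0.1, -1.5]
opening: 0.031
grip_force: 60.4
t: 7.93
tool_pos: [0.5316, -0.2133, 0.2088]
tool_rot: [0.292, -3.126, -0.002]
contact_force: [0.0, 0.2, -2.4]
opening: 0.0306
grip_force: 60.5
t: 8.85
tool_pos: [0.5321, -0.2118, 0.209]
tool_rot: [-1.231, -2.888, -0.0]
contact_force: [-0.7, 1.1, -2.5]
opening: 0.0309
grip_force: 60.7
t 8.85 pos [ 0.5321 -0.2118  0.209 ] yaw 43.82 tilt [-0.0019  0.0011 -1.    ] d(tx,ty,tz) [-0.2 -1.6  9. ] q6 -1.273 F [-0.7  1.1 -2.5] T [0.03 0.04 0.07] op 0.0309 grip 60.66913269460201[ WARN:0@1.180] global loadsave.cpp:1063 imwrite_ Unsupported depth image for selected encoder is fallbacked to CV_8U.
```

View pics/a.png

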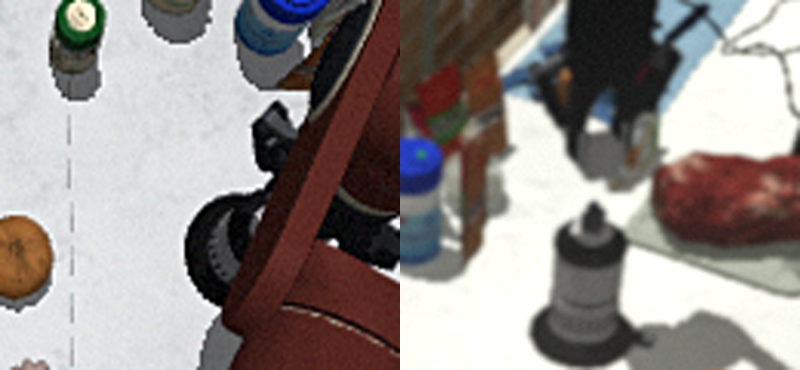

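The scene view shows the spindle below and the hub, gripped between the fingers, above it with its rear flat facing the camera. I'll measure the hub's offset from the TCP there.

```bash
python3 - <<'E'
from h import *
o=ctrl.get_obs(); a=np.load('/tmp/scene.npz'); p=pts('scene',a['d']); im=a['im'].astype(int); g=im.mean(2)
t=np.radians(yaw(o)-90); ex=np.array([np.cos(t),np.sin(t),0]); ey=np.array([-np.sin(t),np.cos(t),0])
q=p-o['tool_pos']; l=np.stack([q@ex,q@ey,q[...,2]],-1)*1000
m=(np.abs(l[...,0])<125)&(np.abs(l[...,1])<40)&(l[...,2]>-20)&(l[...,2]<45)
ys,xs=np.nonzero(m); print(m.sum())
sat=im.max(2)-im.min(2)
for n,mm in(('rear flat',m&(l[...,0]<-5)&(abs(l[...,1])<12)&(g>50)),('knob',m&(l[...,0]>70)&(sat>25)),('arm',m&(l[...,0]>25)&(l[...,0]<75)&(abs(l[...,1])<20))):
    L=l[mm]; 
    if len(L): print(n,len(L),np.median(L,0).round(1),L.min(0).round(1),L.max(0).round(1))
f=m&(l[...,0]<-5)
for r in range(ys.min(),ys.max()+1):
    c=np.nonzero(f[r])[0]
    if len(c): print(r,' '.join('%d:%d,%d,%d,%d'%(u,*l[r,u],g[r,u]) for u in c[:16]))
E
```

```text
363
rear flat 89 [-17.7  -0.1  11.7] [-21.5 -11.5  -8. ] [-5.3 11.8 24.5]
knob 19 [82.5  2.4 34.7] [76.8 -4.6 23.6] [91.1  6.3 39.5]
arm 4 [63.5 10.7 -4.2] [59.4  4.6 -6.5] [72.2 11.3 18.2]
98 316:-10,-26,44,41
99 311:-7,-13,42,24 312:-5,-17,40,29 313:-12,-16,44,30 314:-11,-20,43,29 315:-12,-22,43,34
100 311:-7,-13,39,29 313:-6,-20,37,44 314:-5,-23,36,39 315:-6,-26,36,42
101 295:-6,32,44,25 311:-9,-12,37,27 312:-10,-15,37,47 313:-9,-18,36,50 314:-5,-24,32,39
102 297:-11,28,43,25 298:-9,24,41,27 299:-10,22,41,48 311:-8,-13,33,28 312:-7,-17,32,45 313:-11,-18,34,51 314:-5,-24,29,42
103 295:-6,31,38,24 296:-5,28,37,19 297:-6,25,36,26 298:-7,23,37,41 299:-9,21,38,52 300:-7,17,35,62 311:-5,-15,28,31 312:-8,-17,29,45 313:-10,-19,30,44
104 298:-8,23,34,47 299:-7,20,33,56 300:-11,19,35,53 311:-9,-14,27,37 312:-11,-15,29,46 313:-7,-21,25,41
105 295:-8,32,33,24 296:-5,27,30,21 297:-6,25,30,33 298:-9,23,32,50 299:-11,21,32,56 300:-7,17,30,54 309:-6,-10,23,62 310:-6,-12,23,52 311:-6,-15,22,47 312:-11,-16,25,49 313:-6,-22,21,43
106 295:-9,32,30,23 296:-5,27,27,19 298:-9,23,29,49 299:-9,20,28,58 30
[... 2172 characters left out ...]
6,19,-2,119 299:-10,18,0,85 300:-14,17,3,66 301:-16,15,4,65 302:-16,12,3,65 303:-20,11,5,67 304:-16,6,1,67 305:-19,5,3,68 306:-17,1,1,67 307:-17,-1,1,68 308:-17,-4,0,68 309:-18,-7,0,67 310:-16,-11,-1,67
116 299:-9,18,-3,111 300:-11,16,-2,77 301:-15,14,0,65 302:-18,13,0,62 303:-17,9,0,66 304:-18,7,0,66 305:-17,3,-1,71 306:-17,0,-2,67 307:-18,-1,-2,68 308:-17,-5,-3,66 309:-18,-7,-2,68 310:-14,-12,-6,69
117 299:-12,18,-4,134 300:-15,17,-3,97 301:-17,15,-2,75 302:-18,12,-2,74 303:-14,7,-5,76 304:-21,8,-1,84 305:-19,4,-2,90 306:-18,1,-4,85 307:-19,-1,-4,74 308:-15,-6,-8,71 309:-16,-9,-7,70
118 300:-15,17,-6,133 301:-15,14,-6,114 302:-19,13,-4,110 303:-16,8,-7,112 304:-17,6,-7,122 305:-20,4,-5,127
```

```bash

python3 -m handwheel '[{"tx":-3.1,"ty":-1.9,"tz":10,"roll":0},{"tx":0,"ty":0,"tz":10,"roll":0},{"tx":0,"ty":0,"tz":10,"roll":0},{"tx":0,"ty":0,"tz":0,"roll":0},{"tx":0,"ty":0,"tz":0,"roll":0}]'
python3 - <<'E'
from h import *
go(.5329,-.2154,.167)
E
python3 -m handwheel '[{"tx":0,"ty":0,"tz":2,"roll":0},{"tx":0,"ty":0,"tz":2,"roll":0},{"tx":0,"ty":0,"tz":2,"roll":0},{"tx":0,"ty":0,"tz":2,"roll":0},{"tx":0,"ty":0,"tz":0,"roll":0}]'
python3 - <<'E'
from h import *
go(.5329,-.2154,.16)
E
```

```text
t: 9.37
tool_pos: [0.5326, -0.2152, 0.1783]
tool_rot: [-1.235, -2.885, -0.001]
contact_force: [-0.1, -0.3, -1.2]
opening: 0.0311
grip_force: 60.7
t 9.37 pos [ 0.5326 -0.2152  0.1783] yaw 43.67 tilt [-0.0029  0.0017 -1.    ] d(tx,ty,tz) [-0.4  0.1 11.3] q6 -1.276 F [-0.1 -0.3 -1.2] T [-0.03  0.02  0.  ] op 0.0311 grip 60.681285029277205
t: 9.78
tool_pos: [0.5333, -0.2156, 0.172]
tool_rot: [-1.236, -2.888, -0.0]
contact_force: [-0.8, 0.1, -1.3]
opening: 0.0309
grip_force: 60.7
t 9.78 pos [ 0.5333 -0.2156  0.172 ] yaw 43.66 tilt [-4.e-04  2.e-04 -1.e+00] d(tx,ty,tz) [ 0.4 -0.2 12. ] q6 -1.275 F [-0.8  0.1 -1.3] T [ 0.05 -0.03 -0.02] op 0.0309 grip 60.6809048820287
```

```bash

for i in 1; do python3 -m handwheel '[{"tx":0,"ty":0,"tz":1.5,"roll":0},{"tx":0,"ty":0,"tz":1.5,"roll":0},{"tx":0,"ty":0,"tz":1.5,"roll":0},{"tx":0,"ty":0,"tz":0,"roll":0}]'; done
python3 - <<'E'
from h import *
go(.5329,-.2154,.16)
E
python3 -m handwheel '[{"tx":0,"ty":0,"tz":1.5,"roll":0},{"tx":0,"ty":0,"tz":1.5,"roll":0},{"tx":0,"ty":0,"tz":0,"roll":0}]'
python3 - <<'E'
from h import *
go(.5329,-.2154,.16)
E
```

```text
t: 10.12
tool_pos: [0.5333, -0.2156, 0.1674]
tool_rot: [-1.236, -2.888, -0.0]
contact_force: [-0.1, -1.0, -1.5]
opening: 0.0307
grip_force: 60.7
t 10.12 pos [ 0.5333 -0.2156  0.1674] yaw 43.66 tilt [-6.e-04  3.e-04 -1.e+00] d(tx,ty,tz) [ 0.4 -0.1  7.4] q6 -1.276 F [-0.1 -1.  -1.5] T [0.04 0.05 0.06] op 0.0307 grip 60.68165606819093
t: 10.37
tool_pos: [0.5337, -0.2162, 0.1651]
tool_rot: [1.236, 2.887, -0.001]
contact_force: [0.7, -2.3, -2.0]
opening: 0.0306
grip_force: 60.9
t 10.37 pos [ 0.5337 -0.2162  0.1651] yaw 43.66 tilt [ 7.0e-04 -1.3e-03 -1.0e+00] d(tx,ty,tz) [ 1.2 -0.   5.1] q6 -1.276 F [ 0.7 -2.3 -2. ] T [-0.28 -0.03 -0.01] op 0.0306 grip 60.91076726093888
```

```bash

python3 -m handwheel '[{"tx":-1,"ty":0,"tz":0,"roll":0},{"tx":0,"ty":0,"tz":1,"roll":0},{"tx":0,"ty":0,"tz":1,"roll":0},{"tx":0,"ty":0,"tz":0,"roll":0}]'
python3 - <<'E'
from h import *
go(.5329,-.2154,.16)
E
python3 -m handwheel '[{"tx":0,"ty":0,"tz":1,"roll":0},{"tx":0,"ty":0,"tz":1,"roll":0},{"tx":0,"ty":0,"tz":0,"roll":0}]'
python3 - <<'E'
from h import *
go(.5329,-.2154,.16)
E
```

```text
t: 10.7
tool_pos: [0.5344, -0.217, 0.1634]
tool_rot: [1.236, 2.887, -0.001]
contact_force: [0.2, -2.2, 1.3]
opening: 0.031
grip_force: 61.2
t 10.7 pos [ 0.5344 -0.217   0.1634] yaw 43.66 tilt [ 8.0e-04 -1.3e-03 -1.0e+00] d(tx,ty,tz) [ 2.2 -0.   3.4] q6 -1.276 F [ 0.2 -2.2  1.3] T [-0.46  0.1   0.07] op 0.031 grip 61.154960319399834
t: 10.95
tool_pos: [0.5341, -0.2173, 0.1609]
tool_rot: [1.236, 2.887, -0.003]
contact_force: [-0.6, -5.2, 0.6]
opening: 0.0309
grip_force: 61.1
t 10.95 pos [ 0.5341 -0.2173  0.1609] yaw 43.65 tilt [ 1.e-04 -2.e-03 -1.e+00] d(tx,ty,tz) [2.2 0.4 0.9] q6 -1.276 F [-0.6 -5.2  0.6] T [-0.92  0.23  0.02] op 0.0309 grip 61.11371976323426
```

```bash

python3 -m handwheel '[{"tx":-0.7,"ty":-0.7,"tz":0,"roll":0},{"tx":0,"ty":0,"tz":0,"roll":0},{"tx":0,"ty":0,"tz":0,"roll":0}]'
python3 - <<'E'
from h import *
go(.5329,-.2154,.16)
E
python3 -m handwheel '[{"tx":0,"ty":0,"tz":1,"roll":0},{"tx":0,"ty":0,"tz":1,"roll":0},{"tx":0,"ty":0,"tz":0,"roll":0}]'
python3 - <<'E'
from h import *
go(.5329,-.2154,.16)
E
```

```text
t: 11.2
tool_pos: [0.534, -0.2175, 0.1604]
tool_rot: [-1.236, -2.888, 0.0]
contact_force: [-0.7, -2.8, -0.4]
opening: 0.0308
grip_force: 61.0
t 11.2 pos [ 0.534  -0.2175  0.1604] yaw 43.65 tilt [-4.e-04 -1.e-04 -1.e+00] d(tx,ty,tz) [2.3 0.7 0.4] q6 -1.278 F [-0.7 -2.8 -0.4] T [-0.66  0.14  0.01] op 0.0308 grip 61.046869503334165
t: 11.45
tool_pos: [0.534, -0.2176, 0.1586]
tool_rot: [-1.236, -2.888, 0.001]
contact_force: [-2.1, -5.0, 0.3]
opening: 0.0307
grip_force: 61.1
t 11.45 pos [ 0.534  -0.2176  0.1586] yaw 43.66 tilt [-4.e-04 -4.e-04 -1.e+00] d(tx,ty,tz) [ 2.3  0.7 -1.4] q6 -1.278 F [-2.1 -5.   0.3] T [-0.75  0.32  0.01] op 0.0307 grip 61.056097405962646
```

```bash

python3 -m handwheel '[{"tx":-0.3,"ty":-0.7,"tz":0,"roll":0},{"tx":0,"ty":0,"tz":1,"roll":0},{"tx":0,"ty":0,"tz":1,"roll":0},{"tx":0,"ty":0,"tz":1,"roll":0},{"tx":0,"ty":0,"tz":0,"roll":0}]'
python3 - <<'E'
from h import *
go(.5329,-.2154,.1406)
E
```

```text
t: 11.87
tool_pos: [0.5333, -0.2179, 0.1551]
tool_rot: [-1.235, -2.887, -0.0]
contact_force: [-2.5, -3.0, -0.6]
opening: 0.0311
grip_force: 60.8
t 11.87 pos [ 0.5333 -0.2179  0.1551] yaw 43.66 tilt [-1.4e-03  6.0e-04 -1.0e+00] d(tx,ty,tz) [ 2.1  1.4 14.5] q6 -1.279 F [-2.5 -3.  -0.6] T [-0.42  0.36  0.09] op 0.0311 grip 60.817630807869136
```

Underside is now about 146 mm up, below the tooth tops, with no axial force: it has engaged. I'll carry on down.

```bash

python3 -m handwheel '[{"tx":0,"ty":-0.5,"tz":1,"roll":0},{"tx":0,"ty":0,"tz":1.5,"roll":0},{"tx":0,"ty":0,"tz":1.5,"roll":0},{"tx":0,"ty":0,"tz":1.5,"roll":0},{"tx":0,"ty":0,"tz":0,"roll":0}]'
python3 - <<'E'
from h import *
go(.5329,-.2154,.1406)
E
python3 -m handwheel '[{"tx":0,"ty":0,"tz":1.5,"roll":0},{"tx":0,"ty":0,"tz":1.5,"roll":0},{"tx":0,"ty":0,"tz":1.5,"roll":0},{"tx":0,"ty":0,"tz":0,"roll":0}]'
python3 - <<'E'
from h import *
go(.5329,-.2154,.1406)
E
```

```text
t: 12.28
tool_pos: [0.5333, -0.2181, 0.1495]
tool_rot: [-1.236, -2.887, -0.001]
contact_force: [-0.3, -1.2, -2.2]
opening: 0.0307
grip_force: 60.7
t 12.28 pos [ 0.5333 -0.2181  0.1495] yaw 43.66 tilt [-5.e-04  8.e-04 -1.e+00] d(tx,ty,tz) [2.2 1.6 8.9] q6 -1.28 F [-0.3 -1.2 -2.2] T [-0.16  0.13  0.05] op 0.0307 grip 60.68533168639988
t: 12.62
tool_pos: [0.5334, -0.2183, 0.1454]
tool_rot: [-1.236, -2.888, -0.001]
contact_force: [-1.3, -0.8, -2.4]
opening: 0.031
grip_force: 60.7
t 12.62 pos [ 0.5334 -0.2183  0.1454] yaw 43.66 tilt [-1.e-04  4.e-04 -1.e+00] d(tx,ty,tz) [2.5 1.6 4.8] q6 -1.28 F [-1.3 -0.8 -2.4] T [-0.1   0.1   0.01] op 0.031 grip 60.687726619653404
```

```bash

python3 -m handwheel '[{"tx":0,"ty":0,"tz":1.5,"roll":0},{"tx":0,"ty":0,"tz":1,"roll":0},{"tx":0,"ty":0,"tz":1,"roll":0},{"tx":0,"ty":0,"tz":0,"roll":0},{"tx":0,"ty":0,"tz":0,"roll":0}]'
python3 -m handwheel '[{"tx":0,"ty":0,"tz":0.7,"roll":0},{"tx":0,"ty":0,"tz":0,"roll":0}]'
python3 -m handwheel '[{"tx":0,"ty":0,"tz":0.7,"roll":0},{"tx":0,"ty":0,"tz":0,"roll":0}]'
python3 - <<'E'
from h import *
go(.5329,-.2154,.1406)
E
```

```text
t: 13.03
tool_pos: [0.5335, -0.2183, 0.1421]
tool_rot: [-1.236, -2.888, -0.0]
contact_force: [-0.3, 0.5, -2.9]
opening: 0.0307
grip_force: 60.7
t: 13.2
tool_pos: [0.5335, -0.2184, 0.1415]
tool_rot: [1.236, 2.888, 0.0]
contact_force: [-0.2, -0.4, -2.0]
opening: 0.0307
grip_force: 60.7
t: 13.37
tool_pos: [0.5335, -0.2184, 0.1408]
tool_rot: [1.236, 2.888, 0.0]
contact_force: [-0.9, 0.0, -2.6]
opening: 0.0307
grip_force: 60.7
t 13.37 pos [ 0.5335 -0.2184  0.1408] yaw 43.66 tilt [ 1.e-04  1.e-04 -1.e+00] d(tx,ty,tz) [2.6 1.6 0.2] q6 -1.28 F [-0.9  0.  -2.6] T [-0.03  0.03 -0.01] op 0.0307 grip 60.695403506979346
```

```bash

python3 -m handwheel '[{"tx":0,"ty":0,"tz":0.6,"roll":0},{"tx":0,"ty":0,"tz":0,"roll":0}]'
python3 -m handwheel '[{"tx":0,"ty":0,"tz":0.5,"roll":0},{"tx":0,"ty":0,"tz":0,"roll":0}]'
```

```text
t: 13.53
tool_pos: [0.5336, -0.2184, 0.1406]
tool_rot: [1.236, 2.888, 0.0]
contact_force: [-1.1, 0.5, -0.7]
opening: 0.0306
grip_force: 61.0
t: 13.7
tool_pos: [0.5336, -0.2185, 0.1406]
tool_rot: [1.236, 2.888, -0.0]
contact_force: [-2.1, 0.4, 2.8]
opening: 0.0308
grip_force: 61.3
```

```bash

python3 -m handwheel '[{"tx":0,"ty":-0.14,"tz":0,"roll":0.07},{"tx":0,"ty":-0.14,"tz":0,"roll":0.07},{"tx":0,"ty":-0.14,"tz":0,"roll":0.07},{"tx":0,"ty":-0.14,"tz":0,"roll":0.07},{"tx":0,"ty":-0.14,"tz":0,"roll":0.07},{"tx":0,"ty":-0.14,"tz":0,"roll":0.07},{"tx":0,"ty":0,"tz":0,"roll":0}]'
python3 - <<'E'
from h import *
go(.5329,-.2154,.1406)
E
```

```text
t: 14.28
tool_pos: [0.5323, -0.2195, 0.1406]
tool_rot: [-1.814, -2.565, 0.003]
contact_force: [-5.4, -1.2, 3.9]
opening: 0.0306
grip_force: 61.4
t 14.28 pos [ 0.5323 -0.2195  0.1406] yaw 19.47 tilt [-0.0013 -0.0012 -1.    ] d(tx,ty,tz) [ 3.7  1.9 -0. ] q6 -0.859 F [-5.4 -1.2  3.9] T [-0.07  0.82 -0.03] op 0.0306 grip 61.40742304734886
```

```bash

python3 -m handwheel '[{"tx":0.2,"ty":-0.7,"tz":0,"roll":0.03},{"tx":0,"ty":-0.18,"tz":0,"roll":0.07},{"tx":0,"ty":-0.18,"tz":0,"roll":0.07},{"tx":0,"ty":-0.18,"tz":0,"roll":0.07},{"tx":0,"ty":-0.18,"tz":0,"roll":0.07},{"tx":0,"ty":-0.18,"tz":0,"roll":0.07},{"tx":0,"ty":-0.18,"tz":0,"roll":0.07},{"tx":0,"ty":0,"tz":0,"roll":0}]'
python3 - <<'E'
from h import *
go(.5329,-.2154,.1406)
E
```

```text
t: 14.95
tool_pos: [0.5306, -0.2198, 0.1406]
tool_rot: [2.34, 2.096, -0.003]
contact_force: [-4.7, -1.3, 2.8]
opening: 0.0307
grip_force: 61.4
t 14.95 pos [ 0.5306 -0.2198  0.1406] yaw -6.3 tilt [-0.0011 -0.0015 -1.    ] d(tx,ty,tz) [ 4.6  1.8 -0. ] q6 -0.411 F [-4.7 -1.3  2.8] T [-0.17  0.78  0.06] op 0.0307 grip 61.41268963459879
```

```bash

python3 -m handwheel '[{"tx":0,"ty":-0.7,"tz":0,"roll":0.03},{"tx":0,"ty":-0.22,"tz":0,"roll":0.07},{"tx":0,"ty":-0.22,"tz":0,"roll":0.07},{"tx":0,"ty":-0.22,"tz":0,"roll":0.07},{"tx":0,"ty":-0.22,"tz":0,"roll":0.07},{"tx":0,"ty":-0.22,"tz":0,"roll":0.07},{"tx":0,"ty":-0.22,"tz":0,"roll":0.07},{"tx":0,"ty":0,"tz":0,"roll":0}]'
python3 - <<'E'
from h import *
go(.5329,-.2154,.1406)
E
python3 -m handwheel '[{"tx":-0.3,"ty":-0.5,"tz":0,"roll":0.03},{"tx":0,"ty":-0.22,"tz":0,"roll":0.07},{"tx":0,"ty":-0.22,"tz":0,"roll":0.07},{"tx":0,"ty":-0.22,"tz":0,"roll":0.07},{"tx":0,"ty":-0.22,"tz":0,"roll":0.07},{"tx":0,"ty":-0.22,"tz":0,"roll":0.07},{"tx":0,"ty":-0.22,"tz":0,"roll":0.07},{"tx":0,"ty":0,"tz":0,"roll":0}]'
python3 - <<'E'
from h import *
go(.5329,-.2154,.1406)
E
```

```text
t: 15.62
tool_pos: [0.5288, -0.2191, 0.1405]
tool_rot: [2.747, 1.522, -0.002]
contact_force: [-4.2, -1.3, 3.4]
opening: 0.0304
grip_force: 61.4
t 15.62 pos [ 0.5288 -0.2191  0.1405] yaw -32.02 tilt [-5.0e-04 -1.1e-03 -1.0e+00] d(tx,ty,tz) [ 5.3  1.5 -0.1] q6 0.037 F [-4.2 -1.3  3.4] T [-0.14  0.74  0.01] op 0.0304 grip 61.44368767272681
t: 16.28
tool_pos: [0.5276, -0.2179, 0.1405]
tool_rot: [3.017, 0.873, 0.0]
contact_force: [-3.5, 0.3, 5.4]
opening: 0.0311
grip_force: 61.5
t 16.28 pos [ 0.5276 -0.2179  0.1405] yaw -57.72 tilt [ 3.e-04 -5.e-04 -1.e+00] d(tx,ty,tz) [ 5.8  0.7 -0.1] q6 0.486 F [-3.5  0.3  5.4] T [-0.01  0.7   0.01] op 0.0311 grip 61.511033959686756
```

```bash

python3 -m handwheel '[{"tx":-0.6,"ty":-0.4,"tz":0,"roll":0.04},{"tx":0,"ty":-0.22,"tz":0,"roll":0.07},{"tx":0,"ty":-0.22,"tz":0,"roll":0.07},{"tx":0,"ty":-0.22,"tz":0,"roll":0.07},{"tx":0,"ty":0,"tz":-0.5,"roll":0},{"tx":0,"ty":0,"tz":0,"roll":0},{"tx":0,"ty":0,"tz":0,"roll":0}]'
python3 -m handwheel '[{"tx":0,"ty":0,"tz":0,"roll":0},{"tx":0,"ty":0,"tz":0,"roll":0},{"tx":0,"ty":0,"tz":0,"roll":0},{"tx":0,"ty":0,"tz":0,"roll":0},{"tx":0,"ty":0,"tz":0,"roll":0},{"tx":0,"ty":0,"tz":0,"roll":0}]' 60
python3 -m handwheel '[{"tx":0,"ty":0,"tz":-4,"roll":0},{"tx":0,"ty":0,"tz":-8,"roll":0},{"tx":0,"ty":0,"tz":-12,"roll":0},{"tx":0,"ty":0,"tz":-20,"roll":0},{"tx":0,"ty":0,"tz":-20,"roll":0},{"tx":0,"ty":0,"tz":-20,"roll":0},{"tx":0,"ty":0,"tz":-20,"roll":0},{"tx":0,"ty":0,"tz":0,"roll":0},{"tx":0,"ty":0,"tz":0,"roll":0}]'
python3 - <<'E'
from h import *
go(.5329,-.2154,.1406)
im,d=grab('scene'); p=pts('scene',d)
c=im[70:200,230:400]; cv2.imwrite('pics/b.png',np.clip(cv2.resize(c,(0,0),fx=4,fy=4,interpolation=cv2.INTER_CUBIC)[:,:,::-1].astype(float)*1.4,0,255).astype(np.uint8))
m=(np.hypot(p[...,0]-.532,p[...,1]+.215)<.018)&(p[...,2]>.15)&(p[...,2]<.18)
q=p[m];print(m.sum(),np.percentile(q[:,2],[50,80,90,98]).round(4),q[q[:,2]>.158].mean(0))
E
```

```text
t: 16.87
tool_pos: [0.5271, -0.217, 0.1406]
tool_rot: [3.102, 0.493, 0.002]
contact_force: [0.5, 0.5, 2.0]
opening: 0.0307
grip_force: 61.2
t: 17.37
tool_pos: [0.5265, -0.2171, 0.1401]
tool_rot: [-3.103, -0.49, 0.0]
contact_force: [-0.9, -0.4, -0.4]
opening: 0.0598
grip_force: 0.0
t: 18.12
tool_pos: [0.5275, -0.2177, 0.2472]
tool_rot: [3.1, 0.489, 0.006]
contact_force: [-0.1, -0.0, -0.8]
opening: 0.06
grip_force: 0.0
t 18.12 pos [ 0.5275 -0.2177  0.2472] yaw -72.07 tilt [ 0.0042 -0.0024 -1.    ] d(tx,ty,tz) [  5.5  -0.9 106.6] q6 0.736 F [-0.1 -0.  -0.8] T [-0.02  0.02 -0.01] op 0.06 grip 0.0
91 [0.1619 0.164  0.1647 0.1655] [ 0.53187529 -0.21452792  0.16245556]
```

View pics/b.png

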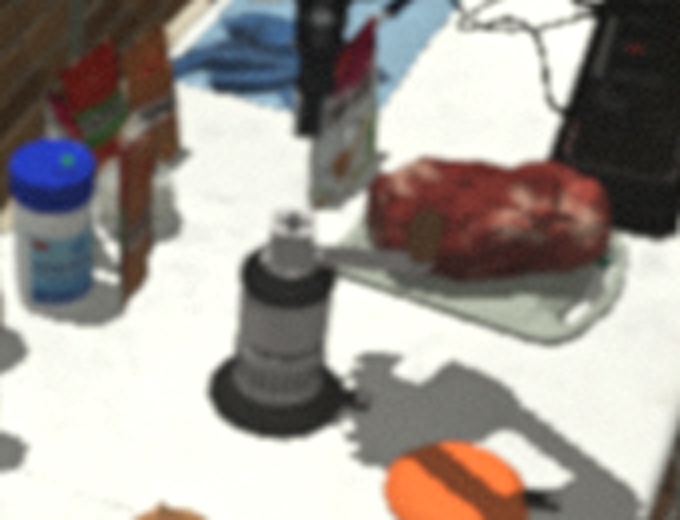

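The hub sits flush on the collar, its top at about 162 mm, matching a seated 30 mm hub. The arm now points towards the robot, at roughly −162°, and the gripper is clear. I'll hand in.

```bash
python3 -c "
from station import ctrl
print(ctrl.finish_job())"
```

```text
the job is handed in; nothing more can be done
None
```

The crank is seated fully home and level on the spindle collar, I turned it clockwise about 1.9 to 2.0 rad (over the 1.45 rad needed), let go, and handed the job in at about 18 s; no verdict came back.

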